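Tap the hook's wedge home and hang the caddy

TASK

The double hook's collar is still loose on its upright: with the rubber mallet, knock the steel wedge into the collar slot in a few separate light taps, until it goes no further, touching the wedge with nothing but the mallet. Lay the mallet back down on the shelf, then hang the metal caddy by its handle over both prongs of the hook and let go of it once it hangs level. Drop nothing, and leave the sprayer, the tin, the brush and the clear box where they are.

Things in the scene. Friction and masses are not known exactly. Their poses are not given: they have to be found in the camera images.
- upright: fixed white steel upright, 40 x 40 mm, 251 mm tall, on a 130 mm square foot plate bolted to the white steel shelf; origin on its axis at shelf level. A dark steel collar is round it from 150 to 240 mm up. The double hook stands out from the collar along the upright's +y; the wedge lies along its x in a slot on the collar's -y side
- hook_seat (a point): midway between the two prongs, level with their tops (230 mm up), 105 mm along +y from the upright's axis: where the handle's middle should rest. Axes as the upright's. The prongs are 10 mm round bars, level along y, at x = -45 and +45 mm; their ends turn up at y = +41 mm from here, to 18 mm above here. The hook's 120 mm wide back plate is at y = -72 mm; a thin strut braces each prong from below
- collar (a point): centre of the slot's mouth in the collar face on the robot's side, 205 mm up; the wedge goes in here along +x (axes as the upright's). The collar reaches 27 mm from the upright's axis along +x, -x and +y, and 41 mm along -y
- wedge (a joint): how far the steel taper wedge is in its slot, in m: 0 just started, 0.034 home, where it jams and goes no further. It slides level along the upright's +x (away from the robot), takes about 7 N to move at first, 10 N near home, and stays where it is left. 102 mm long, 22 mm high, 14 mm thick at the big end, 6 mm at the other; when home 11.5 mm stands out of the collar on the robot's side
- wedge_butt (a point): centre of the flat end face of the wedge's big end (14 mm wide, 23 mm high, 205 mm above the shelf), facing the robot along the upright's -x; this is what the mallet strikes, towards the upright's +x
- mallet_head (a point): centre of the mallet's black rubber head, a cylinder of 62 mm diameter, 92 mm long along the mallet's y, with a flat striking face at each end 46 mm from here; at rest this point is 31 mm above the shelf. Mallet x points from the handle to the head
- mallet_grip (a point): centre of the mallet's round wooden handle (27 mm diameter), 56 mm from the head's centre along the mallet's -x; at rest 27 mm above the shelf. The handle runs on along -x to 240 mm from the head's centre, sloping 4 degrees down so that its end rests on the shelf. About 0.5 kg, centre of mass between here and the head
- caddy_handle (a point): centre of the caddy's wooden bar handle, 20 mm diameter, straight along the caddy's x, 182 mm between the end plates, 165 mm above the caddy's underside. The caddy is an open metal tray 190 (x) by 100 (y) by 65 mm high, end plates up to 187 mm; two small bottles are fixed in it, up to 86 mm. About 0.5 kg, balanced under this point; the same either way round
- sprayer_mid (a point): grey plastic trigger sprayer, 82 mm diameter, 237 mm tall; point on its axis 100 mm up; leave alone
- tin_mid (a point): round aluminium tin, 95 mm diameter, 36 mm high; its centre; leave alone
- brush_mid (a point): boar-bristle wheel brush lying bristles down, head 100 x 46 x 43 mm, black handle along its -x to 211 mm; point in the middle of its head, 30 mm up; leave alone
- clear_box_mid (a point): clear acrylic box with a shut hinged lid and steel spring clip, 102 (x) by 152 (y) by 65 mm; its centre; leave alone

How it is judged:
By the outcome, as a careful person would: the job done as asked, in the order asked, and still so for the second after the job is handed in, with the robot touching nothing.
It also fails if it takes over 56 s, if anything falls off the work surface, if the arm or the gripper's body presses on something with over 40 N, if the wrist force passes 120 N, or if a joint passes its speed limit or range.

ROBOT

A 7-joint arm with a two-finger parallel gripper is mounted at the origin on the work surface. World frame = base frame: x ahead of the robot, y to its left, z up, the work surface at z = 0. Lengths are in mm, angles in rad, forces in N, time in s.
With the tool pointing down it reaches from about 425 to 825 mm from the base axis. Payload 3.6 kg.
Tool frame: the origin (TCP) lies midway between the tips of the shut fingers; the grasp point (between the pads) lies 19 mm behind it; z points along the fingers, y is the direction in which the jaws open and shut (so a half turn about z gives the same grasp; the last joint's range is limited). The gripper opens to 85 mm and grips with 20 to 120 N. Pads are 22 mm wide; open, the fingers measure 114 mm over their backs; the gripper's body (76 mm by 85 mm) begins 54 mm behind the grasp point. The pads swing forward as they close: fully open they stand 13 mm farther back than shut.
Start: joints at [1.155, 0.615, -0.013, 1.423, 0.008, 1.103, -0.04], TCP at [246.41, -601.452, 231.297] pointing down, gripper open.
Joint ranges: [-3.12, 3.12], [-0.3, 2.06], [-1.34, 1.32], [0.26, 2.42], [-1.36, 4.5], [0.01, 1.98], [-2.84, 2.84]. Speed limits (rad/s): [2.79, 2.79, 3.14, 3.14, 3.14, 3.14, 3.14].

INTERFACE

Orientations are given as a unit quaternion [x, y, z, w].
In Python, from workcell import get_state, eyes, workorder gives the robot as it stands.
- The arm moves only by the tool apply_moves, never from a script. Its argument "moves" is a list of rows, each a list of 7 numbers: the closure in counts, from 0 (fully open) to 255 (shut), then the shift along the world's x, y, z in mm, then the turn, a rotation vector about the world's x, y, z in rad. In form: [[claw, dx, dy, dz, rx, ry, rz], ...]. A call has 1 to 20 rows; each row shifts and turns the commanded pose from where the row before left it; what a row does not reach is not made up. A row lasts 1/8 s, in which the tool goes at most 62.5 mm and 10.7 degrees, less where a joint would pass 70% of its speed; a pose out of reach is approached as far as the arm can. A call is refused whole if a number of a shift passes 62.5 or a number of a turn 0.188, either way. A call with a gripper value outside its range is refused whole. The fingers move at their own pace and stop on an object; the grip force is fixed at half the most. Time passes only in rows, so rows that do not move let the fingers close. It gives the time, the measured TCP pose, the force and the opening at its end, in the units of the state.
- get_state(): the state, without advancing time (a new reading comes with each control period).
- eyes.snapshot(name): name is "scene" or "top" or "wrist"; returns a dict with "pixels" (400x640x3 uint8, red, green, blue), "depth" (400x640 float32, mm along the optical axis (not along the pixel's ray), 0 where there is no reading), "fx", "fy", "cx", "cy" (pixels), "T" (4x4, takes a point from camera to world coordinates). Camera axes: x right, y up, looking along -z (the intrinsics and any distortion apply to the point x, -y, -z); pixel columns grow to the right and rows downward; lengths in mm; the calibration is good to about 2 mm. A picture is of the moment at which its call begins.
- workorder.sign_off(): hands the job in, once; it reports no verdict.
The state is a dict: "clock": time; "q": joint angles; "qvel": joint speeds; "joint_torque": joint torques, N m; "tool_pos": TCP position; "ee_rot": TCP orientation; "contact_force": force on the tool from outside, world axes, zero at the start; "wrist_torque": the same for the moment, N m; "width": finger opening in mm.
Only numpy, scipy, OpenCV 4.12 (cv2) and the standard library are available. Lean on these libraries where they do the work, as an engineer would, in place of code of your own. Each camera call takes 0.05 s, during which the arm holds its last target.

## Working session

There is one attempt and no reset: what is moved stays moved. The work goes in short steps, Python scripts to look and compute and a tool call to move; the robot and the scene stay as the last step left them, time stands still between calls to the robot, and variables do not carry over. Pictures are saved under pics/ and viewed, and the job is handed in when it is done.

Besides the shell and the picture viewer there is one more tool, called after "Emit:" by a JSON object that holds its "op" and its "data", one argument or row to a line. apply_moves: Moves the arm, as the interface text tells. Its arguments: {"type":"object","properties":{"moves":{"type":"array"}},"required":["moves"]}

```bash
ls; mkdir -p pics
cat > h.py <<'E'
import numpy as np, cv2
from workcell import get_state, eyes, workorder
def snap(n,f):
    s=eyes.snapshot(n); np.savez('pics/'+f+'.npz',**{k:np.array(v) for k,v in s.items()})
    cv2.imwrite('pics/'+f+'.png',cv2.cvtColor(s['pixels'],cv2.COLOR_RGB2BGR)); return s
def load(f): return dict(np.load('pics/'+f+'.npz'))
def P(s,u,v,d=None):
    d=s['depth'][int(v),int(u)] if d is None else d
    p=np.array([(u-s['cx'])/s['fx']*d,-(v-s['cy'])/s['fy']*d,-d,1]); return (s['T']@p)[:3]
def pix(s,p):
    c=np.linalg.inv(s['T'])@np.append(p,1); return s['cx']+s['fx']*c[0]/-c[2], s['cy']-s['fy']*c[1]/-c[2]
def cloud(s):
    v,u=np.mgrid[0:400,0:640]; d=s['depth']
    p=np.stack([(u-s['cx'])/s['fx']*d,-(v-s['cy'])/s['fy']*d,-d],-1)
    w=p@s['T'][:3,:3].T+s['T'][:3,3]; w[d<=0]=np.nan; return w
def crop(f,x0,y0,x1,y1,k,o):
    im=cv2.imread('pics/'+f+'.png')[y0:y1,x0:x1]; cv2.imwrite('pics/'+o+'.png',cv2.resize(im,None,fx=k,fy=k,interpolation=cv2.INTER_CUBIC))
E
python3 - <<'E'
from h import *
for n in ['scene','top','wrist']:
    s=snap(n,n+'0'); print(n,s.keys(),s['T'].round(3).tolist(),s['fx'],s['cx'],s['cy'])
print(get_state())
E
```

```text
pics
scene dict_keys(['pixels', 'depth', 'fx', 'fy', 'cx', 'cy', 'T']) [[-0.634, -0.664, 0.396, 1148.751], [0.773, -0.535, 0.341, 397.285], [-0.014, 0.523, 0.852, 1247.254], [0.0, 0.0, 0.0, 1.0]] 428.36559470278854 322.13933332692704 194.74927245589672
top dict_keys(['pixels', 'depth', 'fx', 'fy', 'cx', 'cy', 'T']) [[-0.012, 0.998, -0.058, 566.331], [-1.0, -0.012, 0.011, -23.779], [0.01, 0.058, 0.998, 1214.091], [0.0, 0.0, 0.0, 1.0]] 432.3977054847262 325.41392133417 191.77791616981665
wrist dict_keys(['pixels', 'depth', 'fx', 'fy', 'cx', 'cy', 'T']) [[0.379, 0.888, 0.259, 311.873], [-0.925, 0.365, 0.103, -575.545], [-0.003, -0.279, 0.96, 373.055], [0.0, 0.0, 0.0, 1.0]] 284.8437028239865 323.0677319701058 203.82339327376963
{'clock': 0.15, 'q': array([ 1.15548949,  0.61571661, -0.01260649,  1.42454394,  0.00810968,
        1.10341512, -0.04039813]), 'qvel': array([ 4.62178404e-04, -1.72550086e-03, -6.75717735e-04, -5.38538234e-03,
        1.27315545e-04, -3.53692556e-05,  1.14309633e-03]), 'joint_torque': array([ 5.38059412e-04, -4.69663596e+01,  2.59408616e-01, -1.71253681e+01,
        9.98271222e-03,  7.13561938e-03,  9.94871300e-06]), 'tool_pos': array([ 246.18527418, -600.93193922,  230.38726616]), 'ee_rot': array([ 9.81156585e-01,  1.93211601e-01, -2.12976026e-04, -9.93775354e-04]), 'contact_force': array([ 0.10641662, -0.79043262,  0.3527669 ]), 'wrist_torque': array([-0.07025789, -0.03008725, -0.02477708]), 'width': 85.6211937002407}
```

View pics/scene0.png

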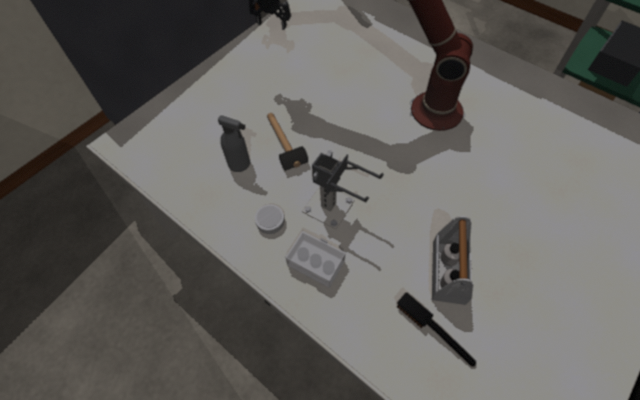

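View pics/top0.png

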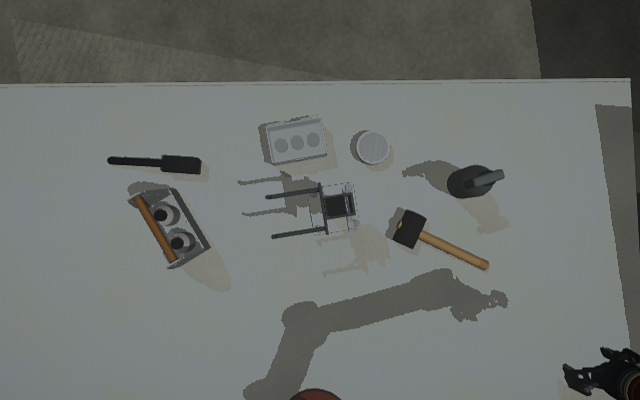

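View pics/wrist0.png

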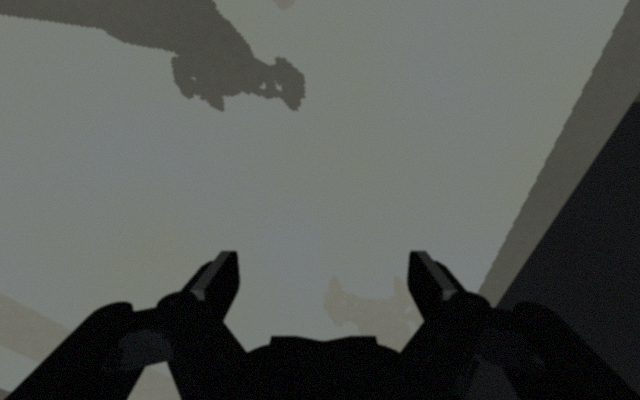

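Top view: hook prongs at about (270,195) and (275,235), pointing left (+y). The mallet head is at (407,229), with its handle running to (487,265). The caddy bar goes from (136,198) to (174,260). Next I'll enlarge and measure.

Run:
```python
from h import *
crop('top0',230,160,500,290,2.9,'c1'); crop('top0',100,140,250,290,4,'c2')
crop('scene0',240,90,400,250,4,'c3')
s=load('top0'); w=cloud(s); np.set_printoptions(precision=1,suppress=True)
for u,v in [(340,205),(352,205),(300,191),(290,194),(300,234),(325,208),(407,229),(415,215),(450,248),(480,263),(145,210),(155,228),(168,250)]: print(u,v,w[v,u])
```

```text
340 205 [592.1 -66.1 253.4]
352 205 [592.1 -93.8 239.8]
300 191 [625.7  23.6 230.3]
290 194 [619.3  46.7 226.4]
300 234 [519.2  35.7  -0.1]
325 208 [586.1 -32.8 239.5]
407 229 [ 531.3 -251.9   62.3]
415 215 [ 568.2 -273.7   64.4]
450 248 [ 477.2 -374.3   31.5]
480 263 [ 435.7 -454.4   33.1]
145 210 [587.9 397.7 173.5]
155 228 [544.7 372.4 176.1]
168 250 [492.1 341.2 175.8]
```

View pics/c1.png

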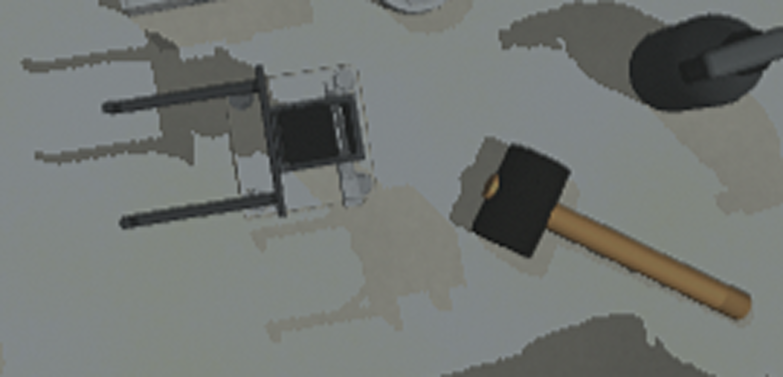

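View pics/c2.png

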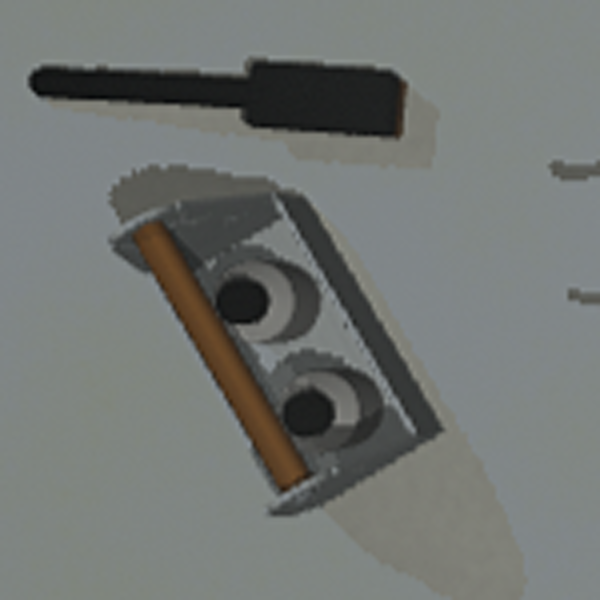

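View pics/c3.png

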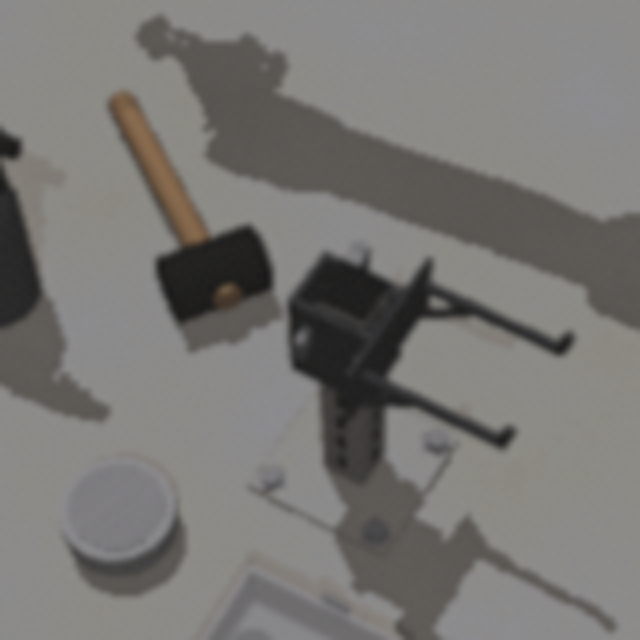

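Run:
```python
from h import *
crop('top0',300,170,380,245,8,'c4')
s=load('top0'); w=cloud(s); np.set_printoptions(precision=1,suppress=True)
z=w[...,2]
def sel(u0,v0,u1,v1,a,b):
    m=np.zeros(z.shape,bool); m[v0:v1,u0:u1]=1; m&=(z>a)&(z<b); return w[m]
def line(p):
    c=p[:,:2].mean(0); q=np.linalg.svd(p[:,:2]-c)[2][0]; return c,q,np.degrees(np.arctan2(q[1],q[0])),len(p),p[:,2].mean(),np.percentile(p[:,1],[0,100]),np.percentile(p[:,0],[0,100])
print('pr1',line(sel(268,180,315,205,215,235)))
print('pr2',line(sel(274,222,320,245,215,235)))
print('plate',line(sel(312,170,332,250,228,262)))
for a,b in [(244,262),(232,244),(195,222)]:
    p=sel(330,180,370,245,a,b); print(a,len(p), p.mean(0), p.min(0),p.max(0))
print('wedge',sel(330,216,370,245,190,225))
print('bar',line(sel(130,190,185,268,160,180)))
print('head',line(sel(385,200,428,255,40,80)))
print('handle',line(sel(425,225,492,275,15,50)))
for n,b in dict(tin=(345,125,395,168),spr=(440,160,510,200),box=(255,110,330,168)).items():
    p=sel(*b,15,300); print(n,p.min(0),p.max(0),p.mean(0))
```

```text
pr1 (array([621.7,  41.5]), array([ 0.1, -1. ]), np.float64(-81.56488860881149), 194, np.float64(229.42400205414089), array([-8.4, 91.6]), array([610.4, 632.8]))
pr2 (array([532.8,  29.6]), array([ 0.1, -1. ]), np.float64(-81.52757570897087), 194, np.float64(229.46432013568503), array([-18.8,  78.5]), array([521.7, 543.4]))
plate (array([585.7, -30.5]), array([-1., -0.]), np.float64(-178.04005706591397), 377, np.float64(240.69934561821142), array([-46.8,  -2.8]), array([527.6, 645.2]))
244 295 [590.8 -60.6 251.3] [570.1 -91.3 244.1] [614.8 -43.7 256.2]
232 176 [592.8 -77.4 240.3] [ 563.4 -100.1  235. ] [621.7 -43.8 243.9]
195 179 [576.  -86.9 214.9] [535.1 -99.4 195.5] [634.7 -72.7 221.8]
wedge [[567.6 -81.9 204.9]
 [567.6 -83.5 216.1]
 [567.5 -85.6 219.2]
 [567.5 -90.4 217.2]
 [567.4 -92.6 218. ]
 [565.3 -82.3 197.6]
 [565.3 -83.3 219. ]
 [565.2 -85.9 214.4]
 [565.2 -88.3 213.9]
 [565.2 -90.4 216.6]
 [565.1 -92.7 216. ]
 [562.9 -83.5 214.9]
 [562.9 -85.7 217.1]
 [562.9 -88.  217.4]
 [562.9 -90.3 217.2]
 [562.8 -92.8 213.8]
 [560.6 -83.5 215.1]
 [560.6 -85.7 216.3]
 [560.6 -87.8 220.
[... 1529 characters left out ...]
44.5, 373. ]), array([-0.9, -0.5]), np.float64(-149.7456656693922), 731, np.float64(172.83314975358934), array([305.7, 439.2]), array([451.2, 636.7]))
head (array([ 531.7, -262.4]), array([-0.9,  0.4]), np.float64(153.86426839887508), 781, np.float64(55.66568549982331), array([-310. , -219.5]), array([479.6, 582. ]))
handle (array([ 468.8, -390.9]), array([-0.4, -0.9]), np.float64(-116.44699085066445), 679, np.float64(31.590059067524574), array([-479.2, -304.2]), array([417.8, 524.4]))
tin [ 711.7 -213.5   21.1] [ 804.1 -121.8   44.6] [ 757.2 -167.8   35.7]
spr [ 614.  -449.3   16.1] [ 693.7 -354.4  240.9] [ 650.3 -397.7  155.9]
box [712.7 -41.6  15.3] [841.  123.8  74.7] [774.1  41.1  64. ]
```

View pics/c4.png

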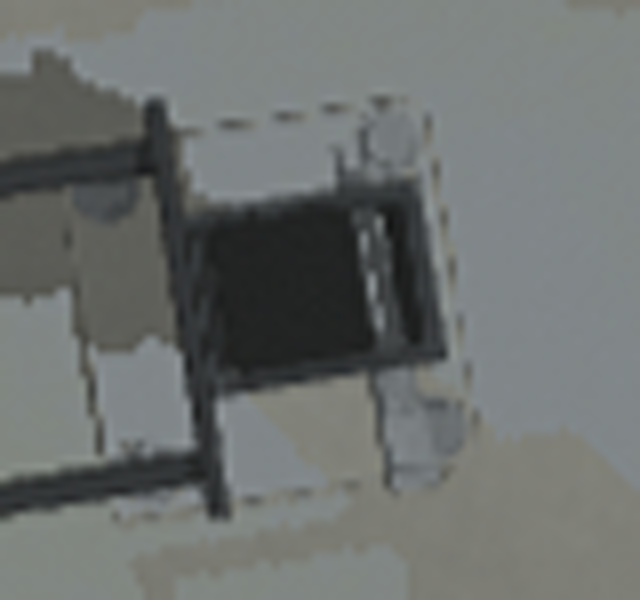

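Emit:
{"op": "apply_moves", "data": {
  "moves": [
    [0,32.5,35.8,-9,0,0,0.09],
    [0,32.5,35.8,-9,0,0,0.09],
    [0,32.5,35.8,-9,0,0,0.09],
    [0,32.5,35.8,-9,0,0,0.09],
    [0,32.5,35.8,-9,0,0,0.09],
    [0,32.5,35.8,-9,0,0,0.09],
    [0,32.5,35.8,-9,0,0,0.09],
    [0,32.5,35.8,-9,0,0,0.09],
    [0,0,0,0,0,0,0],
    [0,0,0,0,0,0,0]
  ]
}}

```text
clock: 1.4
tool_pos: [505.8, -315.6, 159.0]
ee_rot: [0.85, 0.526, -0.001, -0.0]
contact_force: [-0.8, -0.4, -0.5]
width: 85.0
```

Run:
```python
from h import *
s=snap('wrist','w1'); snap('scene','s1')
st=get_state(); print(st['tool_pos'],st['ee_rot'],st['contact_force'],st['q'])
```

```text
[ 505.17336218 -316.87980146  159.26285937] [ 8.51021391e-01  5.25130451e-01 -7.42222222e-04  2.25577960e-04] [-0.19116277 -0.31586621 -0.43055921] [ 0.65024914  0.61427295 -0.20586613  1.66939878  0.15616785  0.87434213
 -0.08453909]
```

View pics/w1.png

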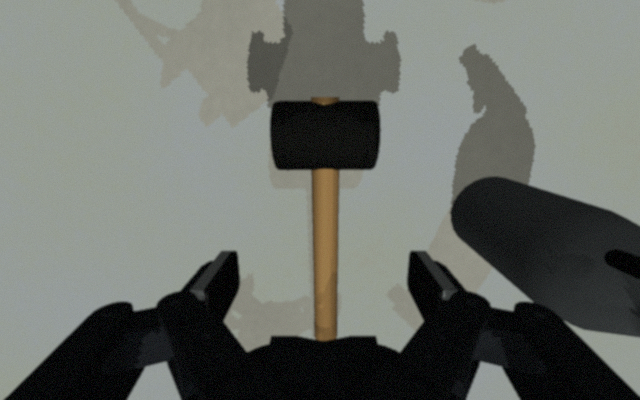

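Run:
```python
from h import *
np.set_printoptions(precision=1,suppress=True)
s=load('w1'); w=cloud(s); z=w[...,2]
m=np.zeros(z.shape,bool); m[98:172,265:385]=1; p=w[m&(z>40)&(z<80)]
R=np.array([[.445,.895],[-.895,.445]]); q=p[:,:2]@R.T
print('head',p.mean(0),np.percentile(q,[1,99],axis=0),z[m].max())
c=np.percentile(q,[1,99],axis=0).mean(0); print(R.T@c)
t=p[p[:,2]>60]; print('toponly',t.mean(0),len(t))
m[:]=0; m[175:260,300:350]=1; p=w[m&(z>15)&(z<60)]; c=p[:,:2].mean(0); v=np.linalg.svd(p[:,:2]-c)[2][0]; print('handle',c,v,p[:,2].max(),np.degrees(np.arctan2(v[1],v[0])))
```

```text
head [ 534.1 -263.9   56.6] [[ -28.9 -639.7]
 [  29.5 -551.1]] nan
[ 533.  -264.7]
toponly [ 533.2 -265.4   61.3] 2781
handle [ 498.8 -335.6] [-0.4 -0.9] 43.23187116273874 -116.04491277225536
```

Emit:
{"op": "apply_moves", "data": {
  "moves": [
    [0,1.5,0,-35,0,0,0.01],
    [0,0,0,-40,0,0,0],
    [0,0,0,-40,0,0,0],
    [0,0,0,-24,0,0,0],
    [0,0,0,-11,0,0,0],
    [0,0,0,0,0,0,0],
    [255,0,0,0,0,0,0],
    [255,0,0,0,0,0,0],
    [255,0,0,0,0,0,0],
    [255,0,0,0,0,0,0],
    [255,0,0,0,0,0,0],
    [255,0,0,0,0,0,0]
  ]
}}

```text
clock: 3.0
tool_pos: [508.2, -315.3, 10.2]
ee_rot: [0.847, 0.531, 0.0, 0.0]
contact_force: [-0.4, -0.0, 5.7]
width: 25.4
```

Emit:
{"op": "apply_moves", "data": {
  "moves": [
    [255,0,0,8,0,0,0],
    [255,0,0,20,0,0,0],
    [255,0,0,32,0,0,0],
    [255,0,0,40,0,0,0],
    [255,0,0,40,0,0,0],
    [255,0,0,25,0,0,0],
    [255,0,0,9,0,0,0],
    [255,0,0,0,0,0,0],
    [255,0,0,0,0,0,0]
  ]
}}

```text
clock: 4.12
tool_pos: [506.7, -314.5, 181.4]
ee_rot: [0.848, 0.531, -0.001, -0.002]
contact_force: [0.3, -0.8, -5.4]
width: 25.5
```

Run:
```python
from h import *
np.set_printoptions(precision=1,suppress=True)
s=snap('wrist','w2'); snap('scene','s2'); t=snap('top','t2')
st=get_state(); print(st['tool_pos'],st['ee_rot'],st['contact_force'],st['wrist_torque'])
w=cloud(s); z=w[...,2]
crop('w2',200,60,450,260,3,'c5')
w=cloud(t);z=w[...,2]
m=np.zeros(z.shape,bool); m[190:275,370:450]=1; p=w[m&(z>215)&(z<250)&(w[...,1]<-200)]; print('head',p.mean(0),p.min(0),p.max(0),len(p))
crop('t2',300,160,480,300,4,'c6')
```

```text
[ 507.3 -314.7  182. ] [ 0.8  0.5 -0.  -0. ] [ 0.   0.5 -5.5] [-0.1  0.  -0. ]
head [ 528.4 -262.9  228.4] [ 466.8 -314.4  215. ] [ 581.6 -218.3  248.9] 1062
```

View pics/w2.png

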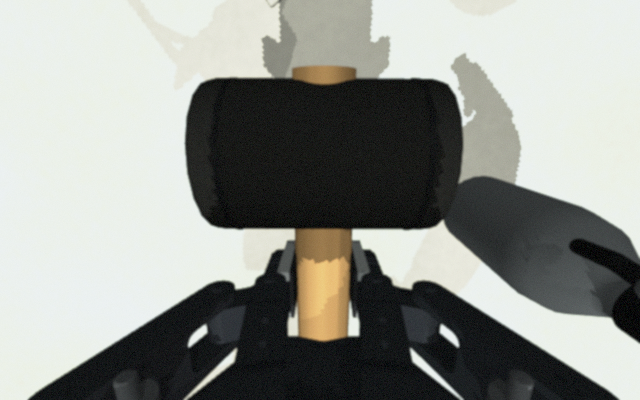

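View pics/c6.png

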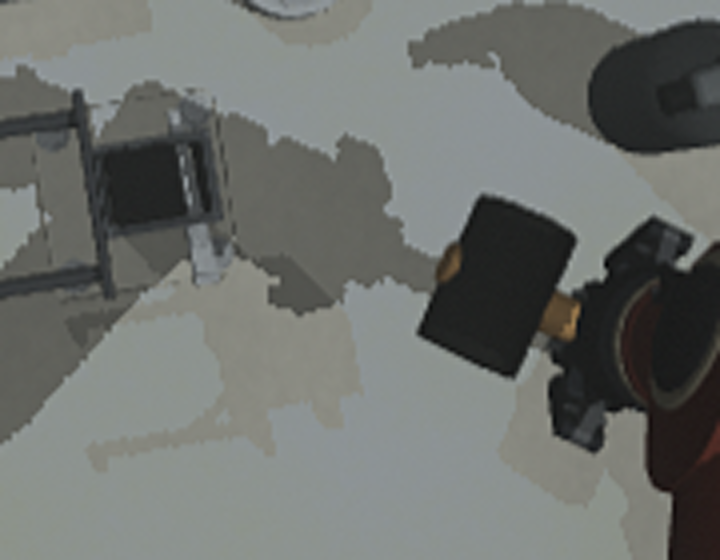

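View pics/s2.png

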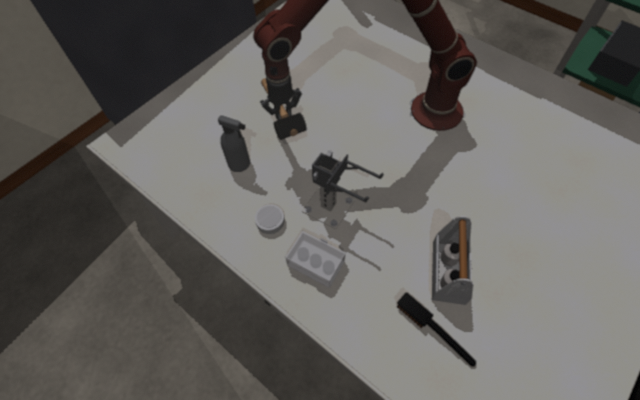

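Emit:
{"op": "apply_moves", "data": {
  "moves": [
    [255,-6.7,15,0,0,0,0.08],
    [255,-6.7,26,0,0,0,0.1],
    [255,-6.7,28,0.5,0,0,0.1],
    [255,-6.7,28,0.5,0,0,0.1],
    [255,-6.7,28,0.5,0,0,0.1],
    [255,-6.5,20,0.5,0,0,0.08],
    [255,0,10,0,0,0,0.04],
    [255,0,0,0,0,0,0],
    [255,0,0,0,0,0,0]
  ]
}}

```text
clock: 5.4
tool_pos: [468.3, -161.5, 185.3]
ee_rot: [0.654, 0.757, -0.0, 0.0]
contact_force: [-0.3, 0.4, -5.8]
width: 25.3
```

Run:
```python
from h import *
np.set_printoptions(precision=1,suppress=True)
s=snap('wrist','w3'); snap('scene','s3'); t=snap('top','t3')
st=get_state(); print(st['tool_pos'],st['ee_rot'].round(4),st['contact_force'],st['wrist_torque'])
crop('t3',310,170,430,270,6,'c7')
crop('s3',240,90,400,210,5,'c8')
w=cloud(t);z=w[...,2]
m=np.zeros(z.shape,bool); m[222:275,335:390]=1; p=w[m&(z>205)&(z<245)]; print('headtop',p.mean(0),p.min(0),p.max(0),len(p))
```

```text
[ 468.  -161.   185.2] [ 0.7  0.8 -0.   0. ] [ 0.1  0.  -5.7] [-0.1  0.   0.1]
headtop [ 475.4 -102.3  228.9] [ 433.9 -152.5  205.2] [553.7 -68.8 244.8] 936
```

View pics/w3.png

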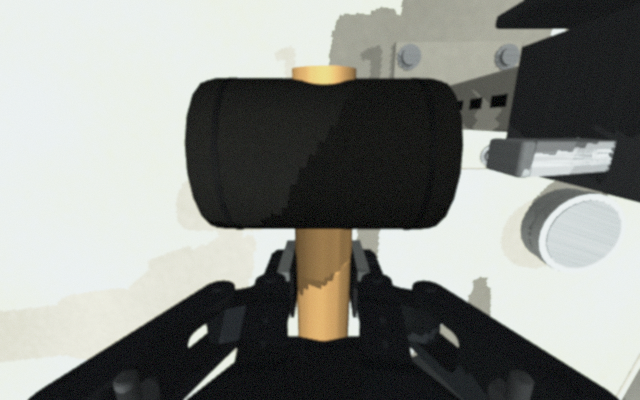

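View pics/c7.png

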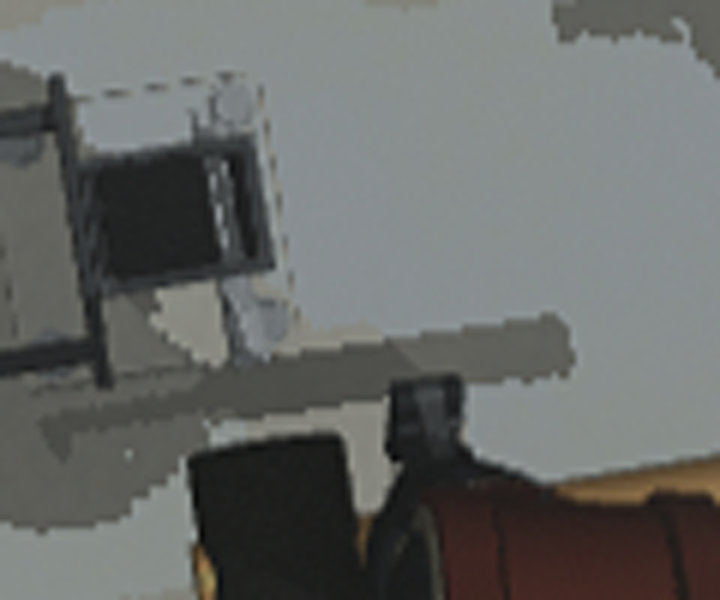

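View pics/c8.png

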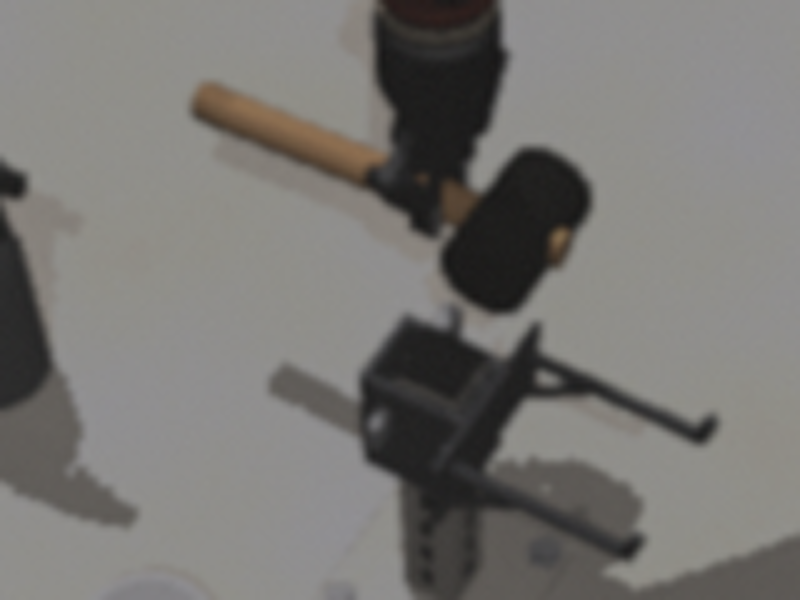

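```bash
cat >> h.py <<'E'
TH=np.radians(8.45); X=np.array([np.cos(TH),np.sin(TH)]); Y=np.array([-X[1],X[0]]); AX=np.array([591.3,-64.])
def up(w): d=w[...,:2]-AX; return np.stack([d@X,d@Y,w[...,2]],-1)
E
python3 - <<'E'
from h import *
np.set_printoptions(precision=1,suppress=True)
for f in ['w3','t3','t2','top0']:
    s=load(f); q=up(cloud(s)).reshape(-1,3)
    g=lambda a,b:(q[:,1]>-36)&(q[:,1]<-22)&(q[:,2]>a)&(q[:,2]<b)
    p=q[g(195,224)&(q[:,0]>-78)&(q[:,0]<-30)]
    print(f,'wedge n',len(p),np.percentile(p,[2,98],axis=0) if len(p) else '', p[:,1].mean() if len(p) else '')
    far=q[g(195,222)&(q[:,0]>25)&(q[:,0]<60)]; print(' far',len(far),far.max(0) if len(far) else '')
    p=q[(q[:,0]<-78)&(q[:,0]>-260)&(abs(q[:,1]+32)<45)&(q[:,2]>195)&(q[:,2]<245)]
    if len(p): print(' head',np.percentile(p,[1,99],axis=0))
    c=q[(abs(q[:,0])<40)&(abs(q[:,1])<60)&(q[:,2]>230)&(q[:,2]<262)]
    if len(c): print(' collar',np.percentile(c,[1,99],axis=0))
E
```

```text
w3 wedge n 1935 [[-60.2 -29.7 196.6]
 [-30.8 -22.2 217.5]] -25.719245275250554
 far 0 
 head [[-179.8  -75.3  206. ]
 [ -91.8    7.9  243. ]]
 collar [[-26.3 -36.1 230. ]
 [-23.9 -29.5 231.4]]
t3 wedge n 30 [[-60.1 -27.3 214. ]
 [-31.4 -22.2 219.6]] -24.62028990534923
 far 0 
 head [[-181.4  -67.1  206.5]
 [ -90.9   10.7  240.5]]
 collar [[-33.5 -33.6 236. ]
 [ 32.5  38.8 254.7]]
t2 wedge n 28 [[-59.3 -27.6 213.5]
 [-31.3 -22.3 219.3]] -24.7869303734786
 far 0 
 collar [[-34.3 -33.5 235.8]
 [ 32.7  38.9 254.9]]
top0 wedge n 29 [[-59.3 -27.5 213.5]
 [-31.4 -22.2 219.5]] -24.715037012059177
 far 0 
 collar [[-33.9 -33.4 235.1]
 [ 32.4  38.9 255. ]]
```

Emit:
{"op": "apply_moves", "data": {
  "moves": [
    [255,11.9,1.8,0,0,0,0],
    [255,11.9,1.8,0,0,0,0],
    [255,0,0,0,0,0,0],
    [255,12.0,1.8,0,0,0,0]
  ]
}}

```text
clock: 6.05
tool_pos: [500.9, -155.6, 184.6]
ee_rot: [0.653, 0.758, -0.003, -0.002]
contact_force: [-8.9, -2.5, -3.4]
width: 25.2
```

Emit:
{"op": "apply_moves", "data": {
  "moves": [
    [255,-14.0,-2.1,0,0,0,0],
    [255,0,0,0,0,0,0]
  ]
}}

```text
clock: 6.3
tool_pos: [488.2, -157.1, 185.1]
ee_rot: [0.653, 0.757, -0.001, -0.001]
contact_force: [-0.7, -0.1, -4.8]
width: 24.9
```

```bash
cat > wd.py <<'E'
from h import *
import sys
np.set_printoptions(precision=1,suppress=True)
s=snap('wrist',sys.argv[1]); q=up(cloud(s)).reshape(-1,3)
p=q[(q[:,1]>-36)&(q[:,1]<-16)&(q[:,2]>195)&(q[:,2]<219)&(q[:,0]>-85)&(q[:,0]<-29)]
print('wedge',len(p),np.percentile(p,[1,2,98],axis=0))
p=q[(q[:,0]<-30)&(q[:,0]>-260)&(abs(q[:,1]+32)<45)&(q[:,2]>224)&(q[:,2]<245)]
print(' head',np.percentile(p,[1,99],axis=0))
st=get_state(); print(st['tool_pos'],st['ee_rot'].round(3),st['contact_force'])
E
python3 wd.py w4
```

```text
wedge 2963 [[-56.4 -29.6 200. ]
 [-56.3 -29.3 204.6]
 [-29.7 -16.1 217.7]]
 head [[-159.6  -74.7  224.5]
 [ -71.3    2.2  243.2]]
[ 489.2 -157.   185.4] [0.7 0.8 0.  0. ] [ 0.5 -0.9 -5.2]
```

View pics/w4.png

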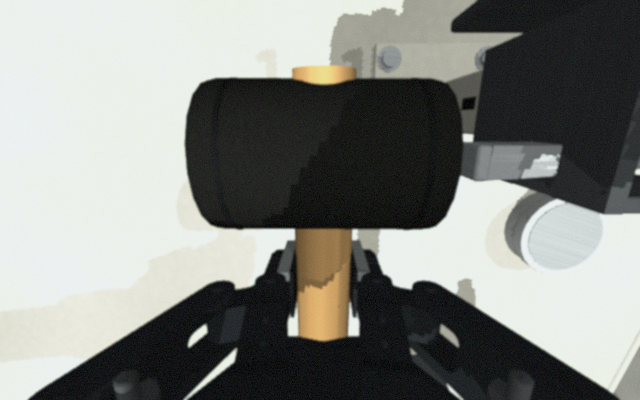

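Emit:
{"op": "apply_moves", "data": {
  "moves": [
    [255,7.0,1.0,0,0,0,0],
    [255,13.0,1.9,0,0,0,0]
  ]
}}

```text
clock: 6.6
tool_pos: [507.0, -154.9, 184.9]
ee_rot: [0.653, 0.758, -0.003, -0.002]
contact_force: [-10.2, -3.0, -0.9]
width: 25.5
```

Emit:
{"op": "apply_moves", "data": {
  "moves": [
    [255,-14.0,-2.1,0,0,0,0],
    [255,0,0,0,0,0,0],
    [255,7.0,1.0,0,0,0,0],
    [255,13.0,1.9,0,0,0,0]
  ]
}}

```text
clock: 7.1
tool_pos: [513.0, -154.1, 184.9]
ee_rot: [0.653, 0.758, -0.003, -0.002]
contact_force: [-10.9, -2.2, -1.3]
width: 25.2
```

Emit:
{"op": "apply_moves", "data": {
  "moves": [
    [255,-14.0,-2.1,0,0,0,0],
    [255,0,0,0,0,0,0]
  ]
}}

```text
clock: 7.35
tool_pos: [500.8, -155.3, 185.2]
ee_rot: [0.653, 0.757, -0.0, -0.0]
contact_force: [0.3, -0.1, -6.2]
width: 25.3
```

```bash
python3 wd.py w5
```

```text
wedge 1818 [[-44.1 -29.8 200.6]
 [-44.  -29.5 205.7]
 [-29.4 -16.1 217.8]]
 head [[-146.8  -74.7  224.6]
 [ -58.6    2.4  243.3]]
[ 501.7 -155.1  185.5] [0.7 0.8 0.  0. ] [ 1.1 -0.2 -5.1]
```

View pics/w5.png

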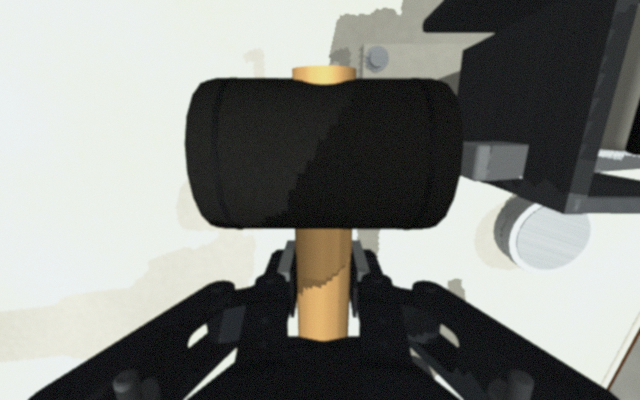

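Emit:
{"op": "apply_moves", "data": {
  "moves": [
    [255,7.0,1.0,0,0,0,0],
    [255,11.0,1.6,0,0,0,0]
  ]
}}

```text
clock: 7.65
tool_pos: [517.2, -153.5, 184.9]
ee_rot: [0.652, 0.758, -0.003, -0.002]
contact_force: [-10.0, -1.6, -1.7]
width: 25.6
```

Emit:
{"op": "apply_moves", "data": {
  "moves": [
    [255,-14.0,-2.1,0,0,0,0],
    [255,0,0,0,0,0,0],
    [255,7.0,1.0,0,0,0,0],
    [255,9.0,1.4,0,0,0,0]
  ]
}}

```text
clock: 8.15
tool_pos: [519.6, -153.2, 185.0]
ee_rot: [0.652, 0.758, -0.003, -0.002]
contact_force: [-11.0, -1.0, -1.7]
width: 25.2
```

Emit:
{"op": "apply_moves", "data": {
  "moves": [
    [255,-14.0,-2.1,0,0,0,0],
    [255,0,0,0,0,0,0]
  ]
}}

```text
clock: 8.4
tool_pos: [506.8, -154.5, 185.2]
ee_rot: [0.653, 0.757, -0.0, -0.0]
contact_force: [-0.2, -0.1, -6.5]
width: 25.2
```

```bash
python3 wd.py w6
```

```text
wedge 1252 [[-38.4 -29.9 203.8]
 [-38.2 -29.6 206.6]
 [-29.2 -16.1 217.9]]
 head [[-140.8  -74.7  224.5]
 [ -52.6    2.3  243.3]]
[ 507.8 -154.4  185.5] [0.7 0.8 0.  0. ] [ 0.7 -0.2 -5.4]
```

Emit:
{"op": "apply_moves", "data": {
  "moves": [
    [255,7.0,1.0,0,0,0,0],
    [255,9.0,1.4,0,0,0,0]
  ]
}}

```text
clock: 8.7
tool_pos: [521.4, -152.9, 184.9]
ee_rot: [0.652, 0.758, -0.003, -0.002]
contact_force: [-10.6, -2.6, -1.3]
width: 25.6
```

Emit:
{"op": "apply_moves", "data": {
  "moves": [
    [255,-14.0,-2.1,0,0,0,0],
    [255,0,0,0,0,0,0]
  ]
}}

```text
clock: 8.95
tool_pos: [508.9, -154.2, 185.2]
ee_rot: [0.653, 0.757, -0.0, -0.0]
contact_force: [0.1, -0.5, -6.0]
width: 25.4
```

```bash
python3 wd.py w7
```

```text
wedge 1037 [[-36.9 -29.9 206.7]
 [-36.7 -29.7 207.8]
 [-29.2 -16.1 217.9]]
 head [[-138.7  -74.7  224.6]
 [ -50.4    2.3  243.3]]
[ 509.8 -154.   185.5] [0.7 0.8 0.  0. ] [ 1.   0.6 -5.4]
```

Emit:
{"op": "apply_moves", "data": {
  "moves": [
    [255,7.0,1.0,0,0,0,0],
    [255,9.5,1.4,0,0,0,0]
  ]
}}

```text
clock: 9.25
tool_pos: [522.1, -153.0, 184.5]
ee_rot: [0.652, 0.758, -0.005, -0.004]
contact_force: [-15.4, -3.8, 1.4]
width: 25.0
```

Emit:
{"op": "apply_moves", "data": {
  "moves": [
    [255,-14.0,-2.1,0,0,0,0],
    [255,0,0,0,0,0,0]
  ]
}}

```text
clock: 9.5
tool_pos: [512.0, -153.8, 185.4]
ee_rot: [0.653, 0.757, 0.0, 0.0]
contact_force: [1.0, -0.1, -5.8]
width: 25.1
```

```bash
python3 wd.py w8
python3 - <<'E'
from h import *
crop('w8',440,60,640,240,4,'c9')
q=up(cloud(load('w8'))); print([q[v,u].round(1).tolist() for u,v in [(490,100),(480,110),(500,140),(520,180)]])
E
```

```text
wedge 767 [[-36.6 -30.  210.7]
 [-36.5 -29.7 213. ]
 [-29.1 -16.1 218. ]]
 head [[-135.7  -74.6  224.6]
 [ -47.4    2.2  243.4]]
[ 512.9 -153.6  185.6] [0.7 0.8 0.  0. ] [-0.1  0.3 -4.7]
[[-24.3, 0.7, 206.0], [-24.7, -3.0, 200.2], [-24.1, -14.5, 216.9], [-24.6, -26.8, 232.7]]
```

View pics/c9.png

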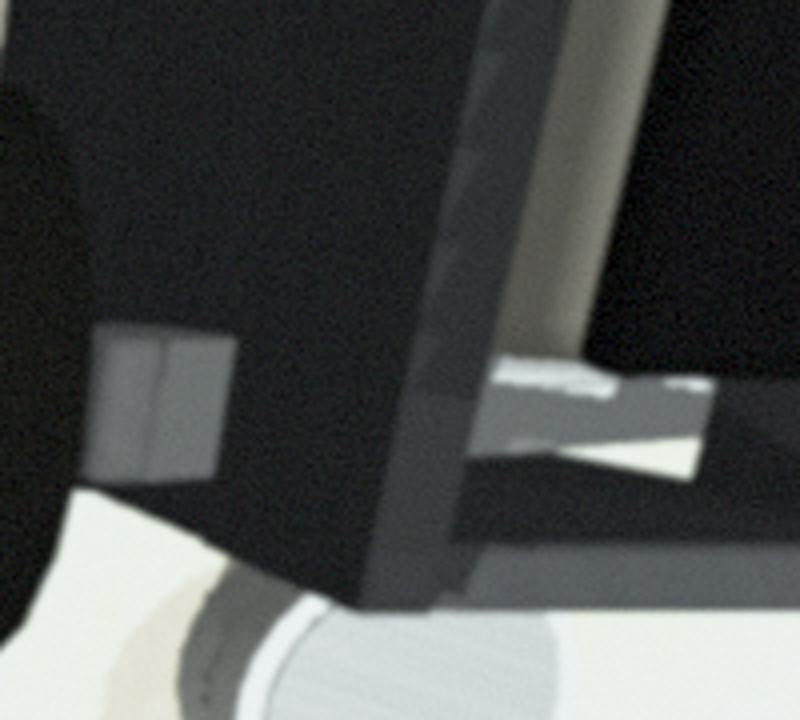

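Emit:
{"op": "apply_moves", "data": {
  "moves": [
    [255,6.0,0.9,0,0,0,0],
    [255,9.5,1.4,0,0,0,0]
  ]
}}

```text
clock: 9.8
tool_pos: [522.2, -153.0, 184.3]
ee_rot: [0.652, 0.758, -0.006, -0.005]
contact_force: [-18.9, -4.2, 2.5]
width: 25.3
```

Emit:
{"op": "apply_moves", "data": {
  "moves": [
    [255,-14.0,-2.1,0,0,0,0],
    [255,0,0,0,0,0,0]
  ]
}}

```text
clock: 10.05
tool_pos: [513.7, -153.6, 185.4]
ee_rot: [0.653, 0.757, 0.0, 0.0]
contact_force: [0.2, 0.3, -5.5]
width: 25.3
```

```bash
python3 wd.py w9
python3 - <<'E'
from h import *
q=up(cloud(load('w9'))); print([q[v,u].round(1).tolist() for u,v in [(490,100),(480,110),(500,140),(520,180)]])
E
```

```text
wedge 601 [[-35.7 -30.3 212.6]
 [-35.7 -29.8 214.7]
 [-29.2 -16.1 218. ]]
 head [[-133.9  -74.7  224.6]
 [ -45.7    2.2  243.3]]
[ 514.6 -153.4  185.7] [0.7 0.8 0.  0. ] [ 0.2  0.8 -4.3]
[[-24.7, 0.4, 210.0], [-25.4, -3.2, 205.0], [-25.4, -14.2, 221.9], [-24.2, -26.5, 234.6]]
```

Emit:
{"op": "apply_moves", "data": {
  "moves": [
    [255,-23,-3.5,0,0,0,0],
    [255,-23.5,-3.5,0,0,0,0],
    [255,6.5,-15,0,0,0,-0.08],
    [255,6.7,-26,0,0,0,-0.1],
    [255,6.7,-28,0,0,0,-0.1],
    [255,6.7,-28,0,0,0,-0.1],
    [255,6.7,-28,0,0,0,-0.1],
    [255,6.7,-20,0,0,0,-0.08],
    [255,0,-9.5,0,0,0,-0.04],
    [255,0,0,-25,0,0,0],
    [255,0,0,-40,0,0,0],
    [255,0,0,-40,0,0,0],
    [255,0,0,-35,0,0,0],
    [255,0,0,-20,0,0,0],
    [255,0,0,-8,0,0,0],
    [255,0,0,0,0,0,0]
  ]
}}

```text
clock: 12.1
tool_pos: [507.7, -314.6, 17.4]
ee_rot: [0.847, 0.531, 0.0, -0.0]
contact_force: [-0.3, 0.3, -5.3]
width: 25.5
```

Run:
```python
from h import *
snap('scene','s4'); crop('s4',210,50,350,190,4,'c10')
st=get_state(); print(st['tool_pos'],st['ee_rot'].round(3),st['contact_force'])
```

```text
[ 508.15851961 -315.00244658   18.06903862] [0.847 0.531 0.001 0.001] [-0.59235802 -0.59819353 -5.18962403]
```

View pics/c10.png

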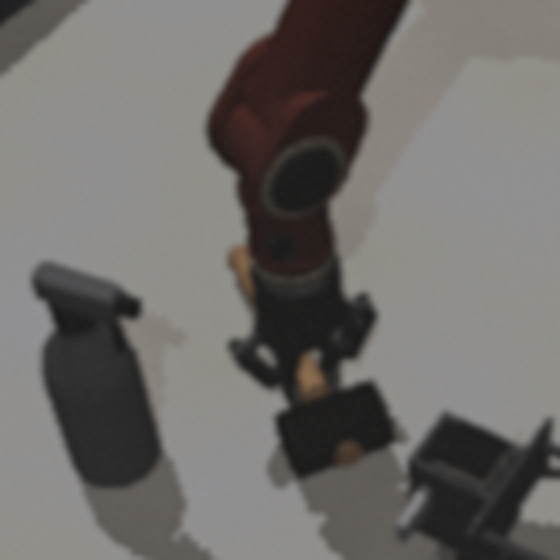

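Force is still -5.2 N, so the mallet hangs clear of the shelf. I'll lower it slowly until it is supported.

Emit:
{"op": "apply_moves", "data": {
  "moves": [
    [255,0,0,-4,0,0,0],
    [255,0,0,-2,0,0,0],
    [255,0,0,0,0,0,0]
  ]
}}

```text
clock: 12.52
tool_pos: [507.2, -315.1, 11.4]
ee_rot: [0.848, 0.531, -0.0, 0.0]
contact_force: [0.3, 0.4, -5.5]
width: 24.9
```

Emit:
{"op": "apply_moves", "data": {
  "moves": [
    [255,0,0,-1,0,0,0],
    [255,0,0,0,0,0,0]
  ]
}}

```text
clock: 12.78
tool_pos: [507.4, -315.3, 10.6]
ee_rot: [0.848, 0.531, 0.0, 0.0]
contact_force: [-0.2, -0.3, -3.8]
width: 25.3
```

Emit:
{"op": "apply_moves", "data": {
  "moves": [
    [255,0,0,-1,0,0,0],
    [255,0,0,0,0,0,0]
  ]
}}

```text
clock: 13.02
tool_pos: [507.3, -315.4, 10.2]
ee_rot: [0.848, 0.531, -0.0, 0.0]
contact_force: [-1.8, 0.6, 3.5]
width: 24.6
```

Emit:
{"op": "apply_moves", "data": {
  "moves": [
    [200,0,0,0,0,0,0],
    [150,0,0,0,0,0,0],
    [80,0,0,0,0,0,0],
    [0,0,0,0,0,0,0],
    [0,0,0,0,0,0,0],
    [0,0,0,25,0,0,0],
    [0,0,0,45,0,0,0],
    [0,0,0,50,0,0,0],
    [0,0,0,50,0,0,0],
    [0,0,0,50,0,0,0],
    [0,0,0,40,0,0,0],
    [0,0,0,0,0,0,0]
  ]
}}

```text
clock: 14.52
tool_pos: [509.1, -315.8, 273.3]
ee_rot: [0.848, 0.531, 0.002, 0.004]
contact_force: [-0.1, -0.6, -0.5]
width: 85.6
```

Run:
```python
from h import *
np.set_printoptions(precision=1,suppress=True)
s=snap('wrist','w10'); t=snap('top','t4'); snap('scene','s5')
st=get_state(); print(st['tool_pos'],st['ee_rot'].round(3),st['contact_force'],st['q'].round(2))
w=cloud(t); z=w[...,2]
def sel(u0,v0,u1,v1,a,b):
    m=np.zeros(z.shape,bool); m[v0:v1,u0:u1]=1; m&=(z>a)&(z<b); return w[m]
# caddy bar and prong tips
p=sel(130,190,185,268,166,182); c=p[:,:2].mean(0); v=np.linalg.svd(p[:,:2]-c)[2][0]; tt=(p[:,:2]-c)@v
print('bar',c,v,np.degrees(np.arctan2(v[1],v[0])),np.percentile(tt,[0,1,5,95,99,100]),c+v*np.mean(np.percentile(tt,[1,99])))
q=up(p:=sel(255,175,345,250,200,262)); 
for sx in(-45,45):
    a=q[(abs(q[:,0]-sx)<9)]; 
    print(sx,'x mean',a[a[:,1]>60][:,0].mean(),'ymax',a[:,1].max(),'tip z>238',a[a[:,1]>110][:,[1,2]].tolist()[:30])
```

```text
[ 506.4 -314.7  268.1] [ 0.8  0.5 -0.  -0. ] [-0.1  0.  -0.2] [ 0.7  0.5 -0.2  1.5  0.1  1.1 -0.1]
bar [544.2 373.3] [-0.9 -0.5] -149.67696404206043 [-96.1 -92.8 -89.7  88.   96.4  99.7] [542.6 372.4]
-45 x mean -44.116640896352024 ymax 160.66662444431358 tip z>238 [[118.3875085776412, 225.9932882737702], [115.91132033739417, 229.14234792908576], [113.72250607386617, 228.45975341341978], [111.37826002956803, 229.9826788795002], [132.42983285390233, 223.44187675230762], [130.13984937477449, 223.905489229276], [127.41380464202139, 229.5062072437505], [125.48632507380788, 225.791274600247], [122.85024971242005, 230.6431467720273], [120.71145678998623, 229.43666314778227], [118.70323003105932, 226.4432219567217], [115.89535085666691, 234.08237181144477], [113.7629167140993, 232.77713232069937], [111.67297800650847, 230.77241315633034], [145.5692872483588, 230.20447690712012], [143.7493045667297, 226.1348800978874], [141.31223342323221, 228.0957357263586], [139.30230585078056, 225.74279487022363], [136.51642781358348, 231.46903269270524], [134.7861785772064, 226.05557321815252], [132.0886
[... 1020 characters left out ...]
1833910420135, 229.8653023041802], [145.8823572642401, 226.75012592969608], [143.56399003158862, 227.40076717525187], [141.28741040734843, 227.65895755486304], [139.07849363112018, 227.22994172597078], [136.44998095877438, 231.21385691855664], [134.4451761440142, 228.6386607218011], [131.84362224188305, 232.55847917136407], [129.91897528384646, 228.96872157860685], [127.57847656198047, 230.05050698092975], [125.50296015698542, 228.0057607865366], [122.96280523880091, 231.5860256030047], [121.11848410815325, 226.52469391657735], [118.73293362328704, 228.24731089057457], [116.13600011515487, 232.92821900815693], [114.02563719899898, 231.1280884634299], [112.07018870129119, 226.97964647381002]]
```

View pics/w10.png

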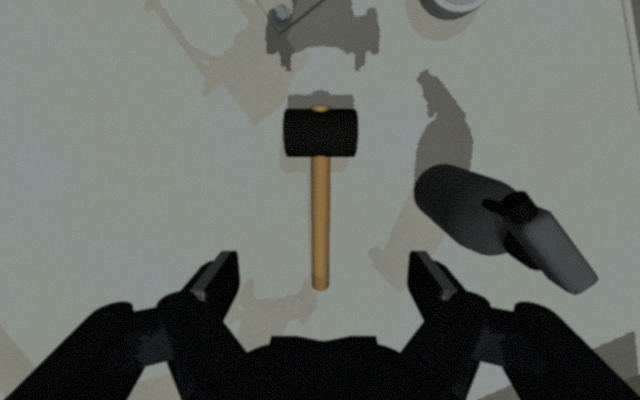

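View pics/t4.png

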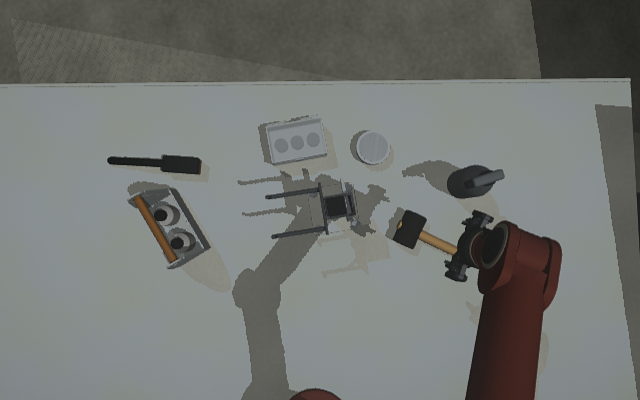

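The mallet lies flat where it was before. Next I'll go high around the robot side of the hook to the caddy.

Emit:
{"op": "apply_moves", "data": {
  "moves": [
    [0,-10,30,20,0,0,-0.03],
    [0,-10,44,20,0,0,-0.04],
    [0,-10,44,12,0,0,-0.04],
    [0,-10,44,8,0,0,-0.04],
    [0,0,48,0,0,0,-0.04],
    [0,0,48,0,0,0,-0.04],
    [0,0,48,0,0,0,-0.04],
    [0,0,48,0,0,0,-0.04],
    [0,10,50,0,0,0,-0.04],
    [0,10,50,0,0,0,-0.04],
    [0,10,50,0,0,0,-0.04],
    [0,11.5,50,-12,0,0,-0.04],
    [0,11.5,50,-16,0,0,-0.04],
    [0,11.5,50,-16,0,0,-0.04],
    [0,11.5,34,-16,0,0,-0.04],
    [0,0,0,0,0,0,0],
    [0,0,0,0,0,0,0]
  ]
}}

```text
clock: 16.8
tool_pos: [543.2, 371.7, 268.0]
ee_rot: [0.965, 0.261, -0.001, 0.001]
contact_force: [-0.2, -0.1, 0.7]
width: 85.6
```

Run:
```python
from h import *
np.set_printoptions(precision=1,suppress=True)
s=snap('wrist','w11')
st=get_state(); print(st['clock'],st['tool_pos'],st['ee_rot'].round(3),st['q'].round(2))
w=cloud(s); z=w[...,2]
p=w[(z>155)&(z<182)&(abs(w[...,0]-543)<110)&(abs(w[...,1]-373)<80)]
print(len(p)); c=p[:,:2].mean(0); v=np.linalg.svd(p[:,:2]-c)[2][0]; tt=(p[:,:2]-c)@v; print('bar',c,np.degrees(np.arctan2(v[1],v[0])),np.percentile(tt,[0,1,99,100]),p[:,2].max())
```

```text
16.85 [543.6 371.3 268.9] [ 1.   0.3 -0.   0. ] [-0.5  0.6 -0.3  1.3  0.2  1.2 -1.8]
5537
bar [547.9 375.4] -149.35577006467685 [-94.7 -90.5  96.4  99.7] 181.99983842585777
```

View pics/w11.png

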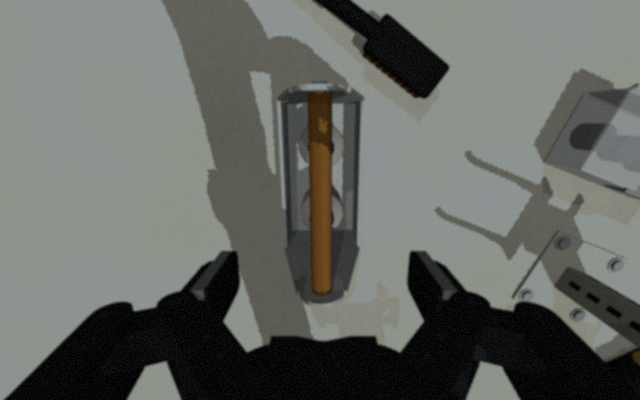

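Run:
```python
from h import *
np.set_printoptions(precision=1,suppress=True)
s=load('w11')
def ray(u,v,z):
    a=P(s,u,v,100.);o=s['T'][:3,3]; return o+(a-o)*(z-o[2])/(a[2]-o[2])
a,b=ray(319.5,93,172),ray(322,292,172); print(a,b,(a+b)/2,np.linalg.norm(a-b),np.degrees(np.arctan2(*(a-b)[1::-1])))
w=cloud(s);z=w[...,2]; m=np.zeros(z.shape,bool); m[100:285,300:345]=1; p=w[m&(z>168)&(z<180)]; print(p.mean(0))
```

```text
[621.1 419.2 172. ] [467.6 327.6 172. ] [544.3 373.4 172. ] 178.73161761979821 30.834359478635324
[552.7 378.4 173.3]
```

Emit:
{"op": "apply_moves", "data": {
  "moves": [
    [0,0.8,1.9,-30,0,0,0],
    [0,0,0,-40,0,0,0],
    [0,0,0,-34,0,0,0],
    [0,0,0,-14,0,0,0],
    [0,0,0,-4,0,0,0],
    [0,0,0,0,0,0,0],
    [255,0,0,0,0,0,0],
    [255,0,0,0,0,0,0],
    [255,0,0,0,0,0,0],
    [255,0,0,0,0,0,0],
    [255,0,0,0,0,0,0],
    [255,0,0,0,0,0,0]
  ]
}}

```text
clock: 18.35
tool_pos: [544.3, 374.8, 147.7]
ee_rot: [0.965, 0.261, 0.0, 0.0]
contact_force: [-0.2, -0.3, 3.2]
width: 17.9
```

Emit:
{"op": "apply_moves", "data": {
  "moves": [
    [255,0,0,5,0,0,0],
    [255,0,0,12,0,0,0],
    [255,0,0,20,0,0,0],
    [255,0,0,30,0,0,0],
    [255,0,0,30,0,0,0],
    [255,0,0,20,0,0,0],
    [255,0,0,8,0,0,0],
    [255,0,0,0,0,0,0]
  ]
}}

```text
clock: 19.35
tool_pos: [543.8, 374.8, 272.3]
ee_rot: [0.965, 0.261, -0.0, -0.0]
contact_force: [0.2, -0.1, -4.4]
width: 18.1
```

Run:
```python
from h import *
s=snap('wrist','w12'); snap('scene','s6'); crop('s6',340,120,520,340,3,'c11')
st=get_state(); print(st['clock'],st['tool_pos'],st['ee_rot'].round(3),st['contact_force'],st['wrist_torque'])
```

```text
19.45 [543.43727062 374.33985897 270.976952  ] [ 0.965  0.261 -0.001  0.001] [ 0.18594321  0.10928007 -3.31472237] [0.01576084 0.05234961 0.01871179]
```

View pics/w12.png

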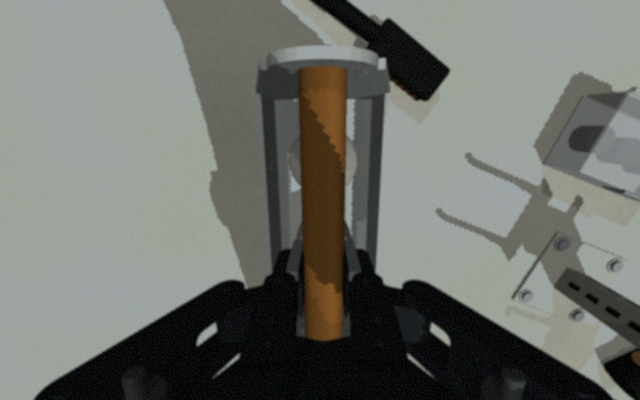

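View pics/s6.png

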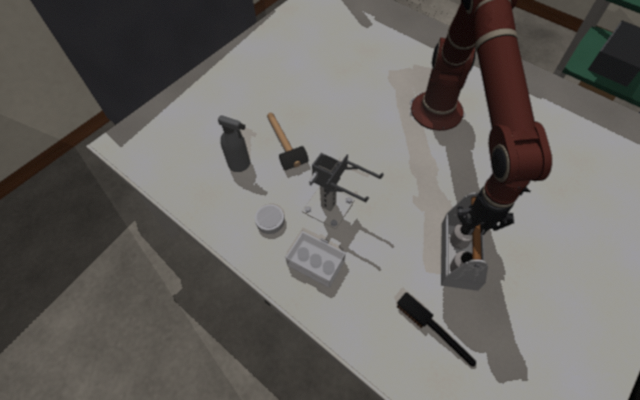

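Emit:
{"op": "apply_moves", "data": {
  "moves": [
    [255,0.5,-15,-3,0,0,-0.04],
    [255,0.5,-30,-6,0,0,-0.09],
    [255,0.5,-35,-6,0,0,-0.11],
    [255,0.5,-30,-4,0,0,-0.09],
    [255,0.4,-18.5,-2,0,0,-0.051],
    [255,0,0,0,0,0,0],
    [255,0,0,0,0,0,0],
    [255,0,0,0,0,0,0]
  ]
}}

```text
clock: 20.45
tool_pos: [546.0, 248.4, 251.4]
ee_rot: [0.997, 0.075, 0.0, -0.001]
contact_force: [-0.0, -0.4, -3.2]
width: 17.9
```

Run:
```python
from h import *
np.set_printoptions(precision=1,suppress=True)
s=snap('wrist','w13'); snap('scene','s7'); crop('s7',280,120,520,300,3.3,'c11'); t=snap('top','t5')
st=get_state(); print(st['clock'],st['tool_pos'],st['ee_rot'].round(3),st['contact_force'],st['wrist_torque'])
crop('t5',140,150,380,290,3.3,'c12')
```

```text
20.6 [546.2 247.4 251.3] [ 1.   0.1  0.  -0. ] [ 0.1 -0.2 -3.3] [-0.  0.  0.]
```

View pics/w13.png

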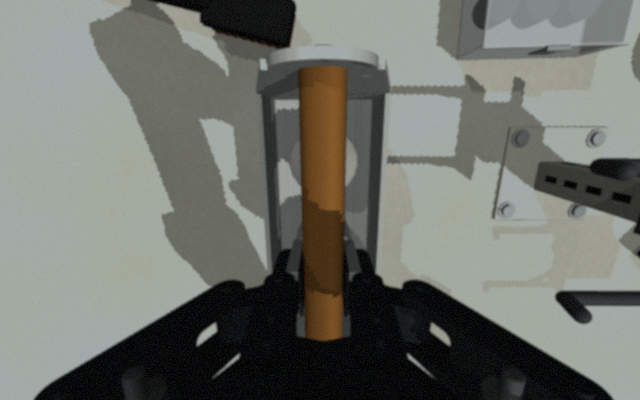

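View pics/c11.png

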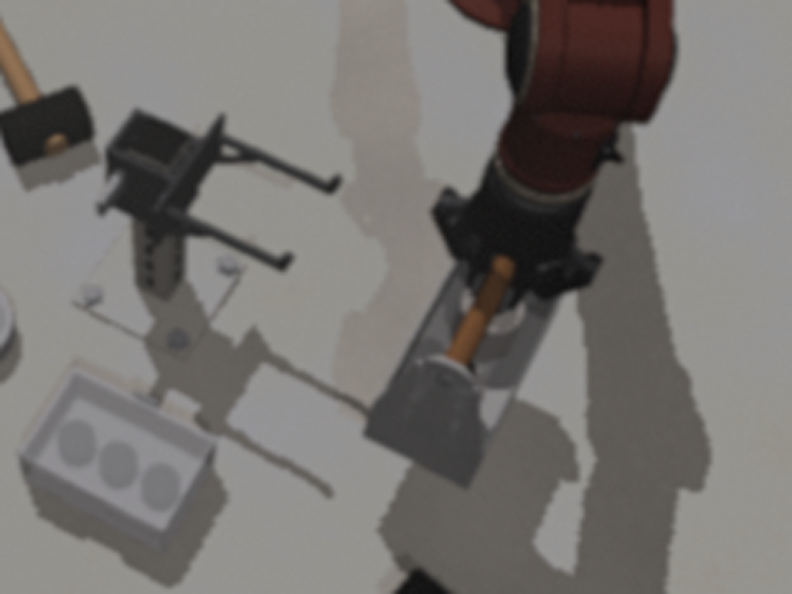

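View pics/c12.png

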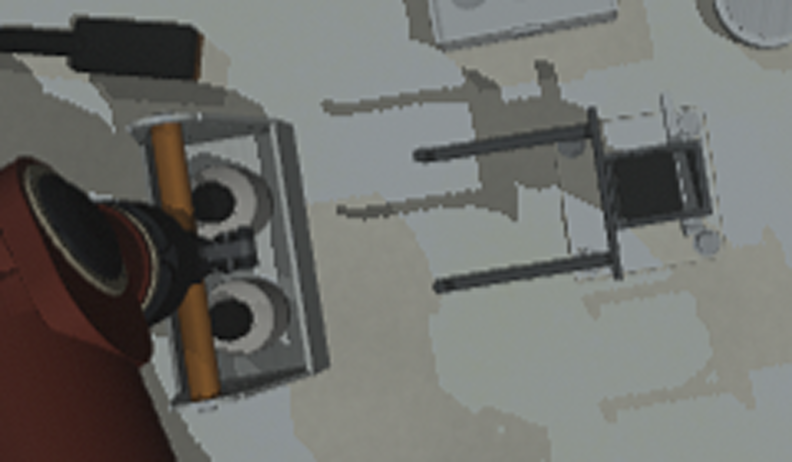

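Emit:
{"op": "apply_moves", "data": {
  "moves": [
    [255,2.4,-16,0,0,0,0],
    [255,4.4,-30,0,0,0,0],
    [255,5.3,-36,0,0,0,0],
    [255,5.3,-36,0,0,0,0],
    [255,5.3,-36,0,0,0,0],
    [255,4.4,-30,0,0,0,0],
    [255,2.3,-16,0,0,0,0],
    [255,0,0,0,0,0,0],
    [255,0,0,0,0,0,0],
    [255,0,0,0,0,0,0]
  ]
}}

```text
clock: 21.85
tool_pos: [575.5, 48.5, 251.3]
ee_rot: [0.997, 0.075, 0.0, -0.001]
contact_force: [0.2, 0.2, -3.6]
width: 17.9
```

Run:
```python
from h import *
np.set_printoptions(precision=1,suppress=True)
s=snap('wrist','w14'); snap('scene','s8'); crop('s8',260,100,460,260,4,'c13'); t=snap('top','t6')
st=get_state(); print(st['clock'],st['tool_pos'],st['ee_rot'].round(3),st['contact_force'],st['wrist_torque'])
crop('t6',220,150,380,270,5,'c14')
```

```text
22.0 [575.7  47.4 251.3] [ 1.   0.1  0.  -0. ] [-0.5 -0.9 -3.5] [0.1 0.1 0. ]
```

View pics/w14.png

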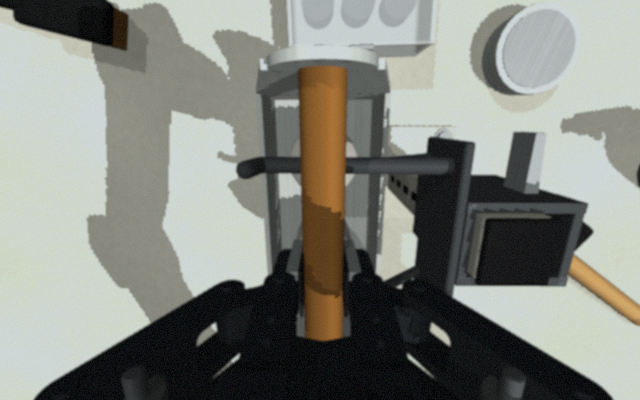

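View pics/c13.png

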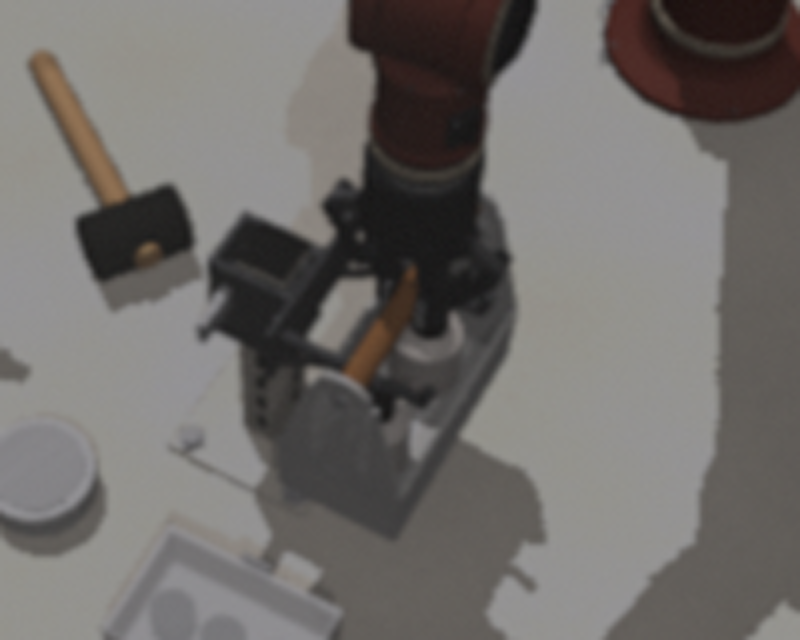

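View pics/c14.png

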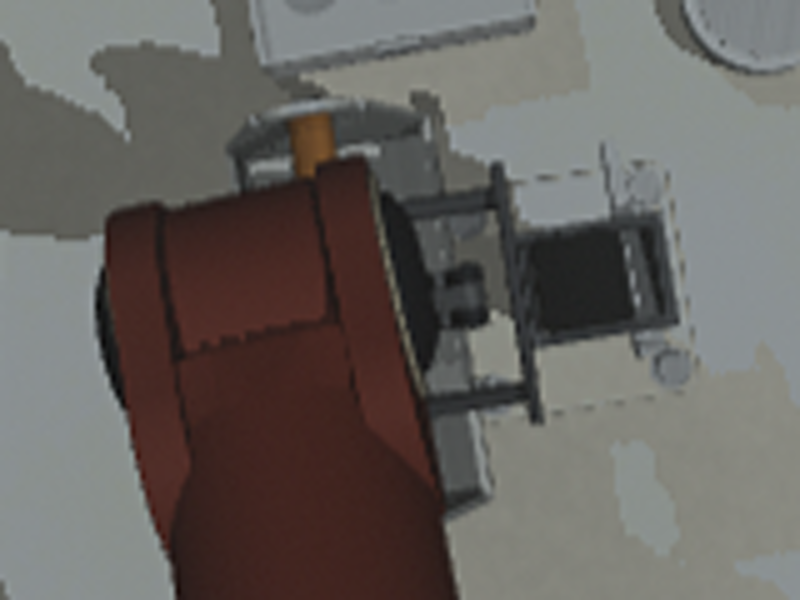

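Emit:
{"op": "apply_moves", "data": {
  "moves": [
    [255,0,0,-8,0,0,0],
    [255,0,0,-10,0,0,0],
    [255,0,0,-6,0,0,0],
    [255,0,0,-2,0,0,0],
    [255,0,0,0,0,0,0]
  ]
}}

```text
clock: 22.62
tool_pos: [575.9, 46.3, 225.2]
ee_rot: [0.997, 0.074, -0.0, -0.0]
contact_force: [0.5, 0.2, -3.7]
width: 18.4
```

Emit:
{"op": "apply_moves", "data": {
  "moves": [
    [255,0,0,-1,0,0,0],
    [255,0,0,-1,0,0,0],
    [255,0,0,0,0,0,0]
  ]
}}

```text
clock: 23.0
tool_pos: [575.8, 46.4, 223.4]
ee_rot: [0.997, 0.074, 0.0, -0.0]
contact_force: [-0.7, 0.5, -4.5]
width: 18.6
```

Emit:
{"op": "apply_moves", "data": {
  "moves": [
    [255,0,0,-1,0,0,0],
    [255,0,0,0,0,0,0]
  ]
}}

```text
clock: 23.25
tool_pos: [576.0, 46.4, 222.6]
ee_rot: [0.997, 0.074, 0.0, -0.0]
contact_force: [0.4, 0.8, -2.8]
width: 18.4
```

Emit:
{"op": "apply_moves", "data": {
  "moves": [
    [255,0,0,-1,0,0,0],
    [255,0,0,0,0,0,0]
  ]
}}

```text
clock: 23.5
tool_pos: [576.0, 46.4, 222.3]
ee_rot: [0.997, 0.074, 0.001, 0.0]
contact_force: [-2.0, -1.0, 3.5]
width: 18.1
```

Emit:
{"op": "apply_moves", "data": {
  "moves": [
    [210,0,0,0,0,0,0],
    [190,0,0,0,0,0,0],
    [160,0,0,0,0,0,0],
    [130,0,0,0,0,0,0],
    [130,0,0,0,0,0,0],
    [130,0,0,0,0,0,0]
  ]
}}

```text
clock: 24.25
tool_pos: [575.8, 46.3, 221.2]
ee_rot: [0.997, 0.074, -0.0, -0.0]
contact_force: [-0.7, 0.6, 0.3]
width: 41.9
```

Run:
```python
from h import *
np.set_printoptions(precision=1,suppress=True)
s=snap('wrist','w15'); snap('scene','s9'); crop('s9',260,100,460,260,4,'c15')
st=get_state(); print(st['clock'],st['tool_pos'],st['contact_force'],st['width'])
```

```text
24.35 [575.8  46.3 221.3] [-0.2 -0.5 -0.1] 42.22086643748032
```

View pics/w15.png

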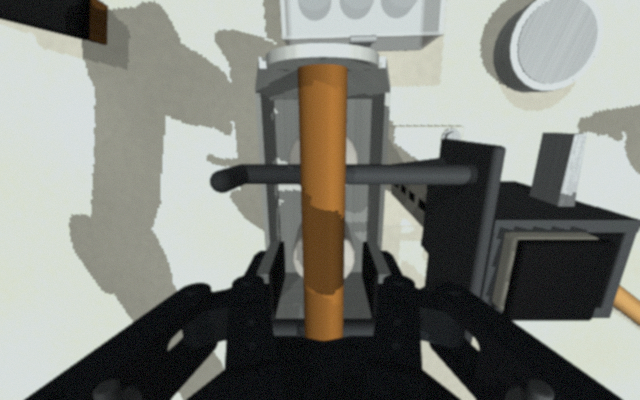

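View pics/c15.png

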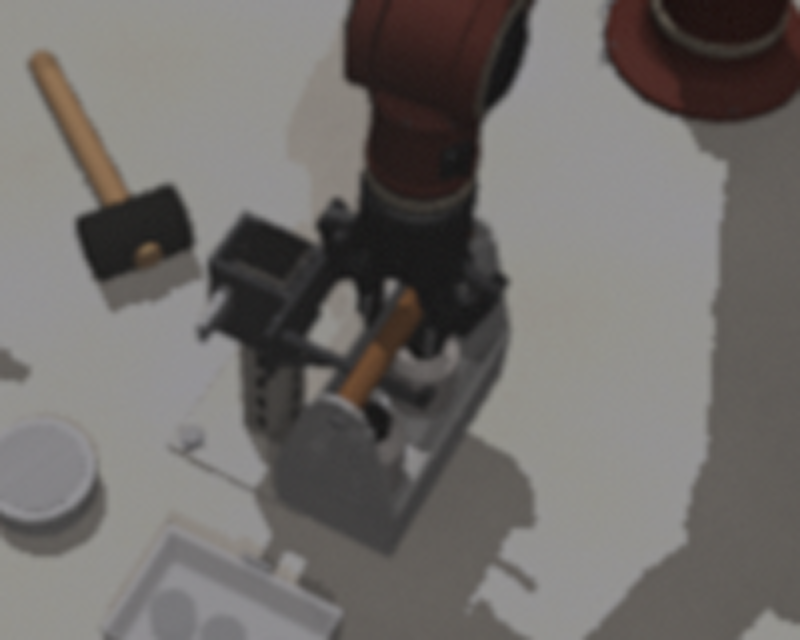

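The caddy hangs from both prongs and the fingers are clear of the bar on each side. I'll withdraw straight up, then back off.

Emit:
{"op": "apply_moves", "data": {
  "moves": [
    [130,0,0,6,0,0,0],
    [130,0,0,15,0,0,0],
    [130,0,0,30,0,0,0],
    [130,0,0,40,0,0,0],
    [130,0,0,40,0,0,0],
    [130,0,0,30,0,0,0],
    [130,-15,30,20,0,0,0],
    [130,-20,45,0,0,0,0],
    [130,-20,50,0,0,0,0],
    [130,-20,50,0,0,0,0],
    [130,-10,50,0,0,0,0],
    [130,0,50,0,0,0,0],
    [130,0,30,0,0,0,0],
    [130,0,0,0,0,0,0],
    [130,0,0,0,0,0,0],
    [130,0,0,0,0,0,0]
  ]
}}

```text
clock: 26.35
tool_pos: [491.5, 349.7, 403.0]
ee_rot: [0.997, 0.072, 0.001, 0.0]
contact_force: [0.9, 0.4, -0.9]
width: 41.8
```

Run:
```python
from h import *
np.set_printoptions(precision=1,suppress=True)
snap('scene','s10'); crop('s10',260,100,460,260,4,'c16'); t=snap('top','t7')
st=get_state(); print(st['clock'],st['tool_pos'],st['contact_force'],st['width'])
q=up(cloud(t)).reshape(-1,3)
for a,b in[(-75,-50),(-35,-10),(10,35),(55,75)]:
    m=(q[:,0]>a)&(q[:,0]<b)&(q[:,1]>95)&(q[:,1]<130)&(q[:,2]>236)&(q[:,2]<262); p=q[m]; print(a,p.mean(0),p[:,2].max(),len(p))
crop('t7',200,150,400,290,4,'c17')
```

```text
26.45 [491.4 350.  402.8] [0.3 0.4 0.1] 41.745994200144985
-75 [-62.5 111.5 248.3] 252.65096473303674 102
-35 [-22.7 111.6 247.7] 253.34344975901865 99
10 [ 22.6 112.  248.1] 253.35905105461143 100
55 [ 65.1 112.3 247.9] 252.61336474468465 76
```

View pics/c16.png

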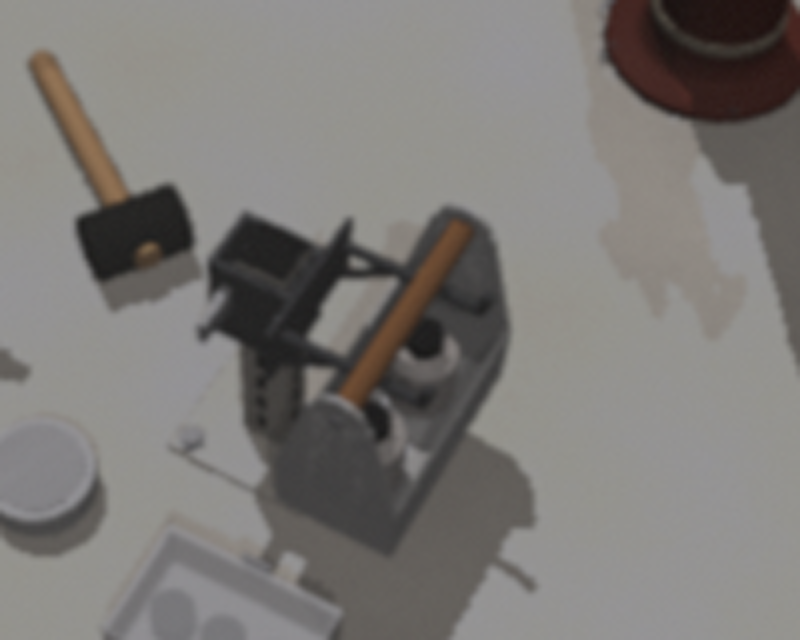

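View pics/t7.png

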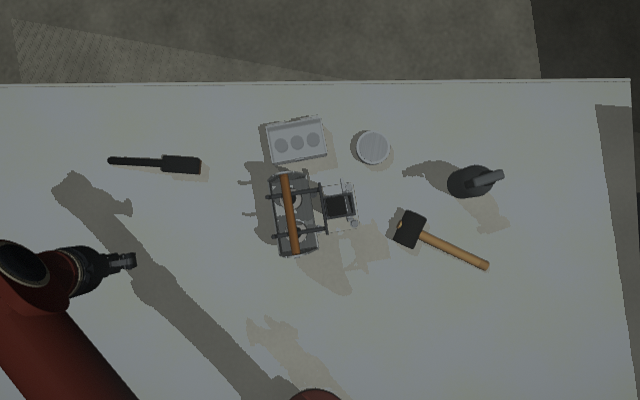

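View pics/c17.png

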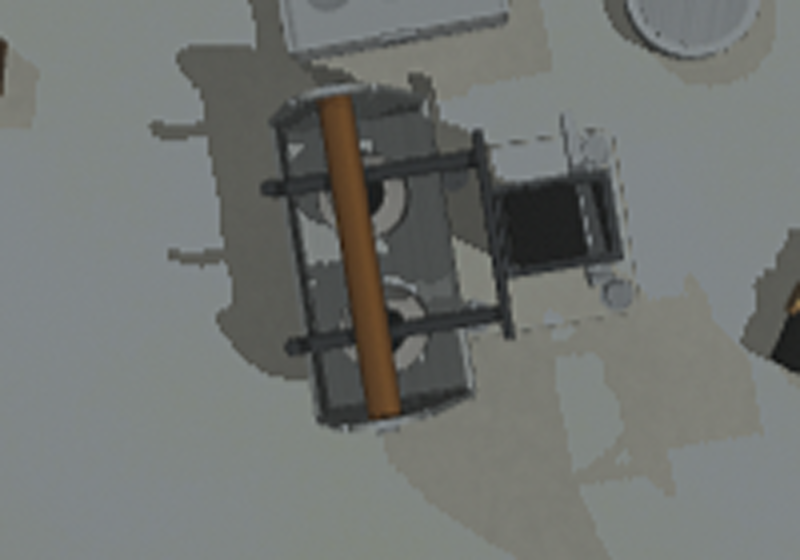

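Run:
```python
from h import *
np.set_printoptions(precision=1,suppress=True)
a=load('t7'); b=snap('top','t8')
print('diff px',(np.abs(a['pixels'].astype(int)-b['pixels'].astype(int)).max(-1)>40).sum())
q=up(cloud(b)).reshape(-1,3)
for y0,y1 in[(55,72),(150,170)]:
    p=q[(abs(q[:,0])<85)&(q[:,1]>y0)&(q[:,1]<y1)&(q[:,2]>120)&(q[:,2]<165)]; print('rim',y0,len(p),p.mean(0))
p=q[(q[:,1]>-32)&(q[:,1]<-14)&(q[:,2]>195)&(q[:,2]<224)]; print('wedge',p[:,0].min(),p[:,0].max(),len(p))
o=load('top0'); d=(np.abs(o['depth']-b['depth'])>12)
for n,r in dict(tin=(345,125,395,168),spr=(440,160,510,200),box=(255,110,330,160),brush=(105,150,205,178)).items():
    print(n,d[r[1]:r[3],r[0]:r[2]].sum())
```

```text
diff px 6
rim 55 104 [  2.6  64.3 139.3]
rim 150 147 [ -1.6 159.8 136.9]
wedge -37.323369435216854 64.42746195483446 180
tin 19
spr 15
box 30
brush 20
```

```bash
python3 -c "
from h import *
print(workorder.sign_off())"
```

```text
the job is handed in; nothing more can be done
None
```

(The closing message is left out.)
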